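Hold the field probe over the power module

TASK

Flip the red-knobbed switch lever all the way over to turn the test board on; then pick the field probe up out of its tray, carry it over everything in between, and hold its orange foot about 8 mm above the white module in the middle of the board: centred, upright, with its long side along the module's long side. Neither the probe nor the robot may touch the board at any time, and the amber jar and the brass adapter must stay where they are. The job finishes with the probe held still in the gripper just above the module, not put down and not let go.

Things in the scene. Friction and masses are not known exactly. Their poses are not given: they have to be found in the camera images.
- module_top (a point): centre of the top face of the white module (36 mm along x, 54 mm along y, a red cross on top) in the middle of the green circuit board, 26 mm above the bench. Axes: x along its short side, y along its long side, z up
- board: fixed test board, carrier 170 x 200 mm (x, y), origin on the bench under the module, axes as the module's. Taller parts stand round the module: on +x a black finned heat sink (46 mm off, top 63 mm above the bench); on -x blue capacitors and a yellow transformer (40 mm off, tops 54 and 49 mm). Off the module's short ends only low parts (tops under 31 mm)
- probe_grip (a point): middle of the black square grip (24 x 24 mm, 50 mm tall, the top part of the probe), on the probe's axis 88 mm above its underside and 25 mm below its top: the place to grasp it from above. Axes as for the probe's foot, so the flats of the grip face along x and y
- probe_face (a point): centre of the flat underside of the field probe's orange foot (32 mm along x, 50 mm along y, 10 mm thick); z points up along the probe, 113 mm tall in all, 105 to 210 g, a white stem 18 x 18 mm between foot and grip. It starts upright, loose in its tray, its underside 5 mm above the bench
- probe: the field probe as a whole: origin and axes as probe_face
- power_switch_base: fixed grey block of the power switch, 70 x 50 x 25 mm, origin under its centre on the bench; the lever swings about its y axis, 22 mm above the bench, towards its +x side
- power_switch (a joint): angle of the switch lever: 0 = off, leaning 0.5 rad to the block's -x side, 1.0 = fully over (on), leaning 0.5 rad to the +x side, where there is a stop. A light push, under 2 N at the knob, moves it and it stays where it is left; it starts between 0 and 0.2
- power_switch_tip (a point): centre of the red ball knob (26 mm across) on the end of the lever, 80 mm from its pivot, so 92 to 102 mm above the bench; the steel stem under it is 10 mm thick
- parts_jar: loose amber jar with a white lid, 48 mm across, 65 mm tall, origin under its centre on the bench; to be left alone
- adapter: loose brass adapter, 32 mm across, 32 mm tall, origin under its centre; to be left alone
- dock: fixed grey parking tray of the probe, origin on the bench under its centre, inner floor 5 mm above the bench, 64 mm along x, 82 mm along y, 14 mm tall, walls 5 mm thick
Mind the look-alikes: they are no part of the job. Of the things like the power_switch_base, leave any that is blue, purple or turquoise; of the rest the smaller one is meant.

How it is judged:
On the way, in this order (a step that is already met when the one before it is completed fails the run):
1. the switch lever is all the way over (value of joint power_switch above 0.85 rad), for 0.2 s.
2. the probe is gripped and lifted clear of its tray (contact force between the fingers and probe above 1 N and height (world z) of probe_face above 0.03 m and contact force between probe and dock below 0.05 N), for 0.2 s.
At the end, for the whole second after the job is handed in: Switch on (over 0.85 rad); probe held still in the gripper, its underside 3 to 14 mm above the module's top and centred within 8 mm, long sides parallel within 0.12 rad, tilt under 0.1 rad, not touching the board (value of joint power_switch above 0.85 rad and contact force between the fingers and probe above 1 N and horizontal distance between probe_face and module_top below 0.008 m and z of probe_face in the frame of module_top between 0.003 and 0.014 m and angle between the y axis of probe_face and the y axis of module_top, either way round below 0.12 rad and angle between probe_face's own z axis and vertical below 0.1 rad and linear speed of probe below 0.02 m/s and contact force between probe and board below 0.05 N); the arm keeps its last pose, push and grip.
It fails at once if the probe or the robot touches the board (contact force between any of probe, the fingers, the arm and board above 0.5 N).
It fails at once if the jar or the adapter is disturbed (distance of any of parts_jar, adapter from where it was at the start of the episode above 0.025 m).
It also fails if it takes over 46 s, if anything falls off the work surface, if the arm or the gripper's body presses on something with over 40 N, if the wrist force passes 120 N, or if a joint passes its speed limit or range.

ROBOT

A 6-joint arm with a two-finger parallel gripper is mounted at the origin on the work surface. World frame = base frame: x ahead of the robot, y to its left, z up, the work surface at z = 0. Lengths are in m, angles in rad, forces in N, time in s.
With the tool pointing down it reaches from about 0.35 to 0.775 m from the base axis. Payload 7.3 kg.
Tool frame: the origin (TCP) lies at the very end of the fingers, on their centre line; the grasp point (between the pads) lies grip_point_offset behind it (grip_point_offset is the distance from the TCP to the grasp point, in m); z points along the fingers, y is the direction in which the jaws open and shut (so a half turn about z gives the same grasp; the last joint's range is limited). The gripper opens to 92 mm and grips with 3 to 60 N. Pads are 19 mm wide; open, the fingers measure 130 mm over their backs; the gripper's body (75 mm by 190 mm) begins 47 mm behind the grasp point.
Start: joints at [-1.456, 0.342, 1.524, -0, 1.275, -0.146], TCP at [0.135, -0.507, 0.227] pointing down, gripper open.
Joint ranges: [-2.53, 2.53], [-0.77, 2.02], [0.04, 2.7], [-1, 4.14], [0.28, 2.66], [-3.11, 3.11]. Speed limits (rad/s): [2.57, 2.57, 3.14, 3.14, 3.14, 3.14].

INTERFACE

Orientations are given as [roll, pitch, yaw] about the fixed x, y, z axes, in that order (R = Rz(yaw) Ry(pitch) Rx(roll)).
In Python, from cell import * gives the robot as it stands.
- The arm moves only by the shell command python3 -m inch 'ROWS' [OPENING] [FORCE]. ROWS is JSON, a list that holds one entry, the list of rows, each a list of 4 numbers: the shift along the tool's x, y, z in mm, then the turn about the tool's z in rad. In form: [[[x, y, z, roll], ...]]. A call has 1 to 10 rows; each row shifts and turns the commanded pose from where the row before left it, along the tool's axes as they then stand; what a row does not reach is not made up. A row lasts 1/8 s, in which the tool goes at most 62.5 mm and 10.7 degrees, less where a joint would pass 70% of its speed; a pose out of reach is approached as far as the arm can. A call with a gripper value outside its range is refused whole. OPENING is the closure, from -1 (fully open) to 1 (shut), set as the call begins (- or left out, the last holds). The fingers move at their own pace and stop on an object; FORCE is the grip in N (left out, the last holds). Time passes only in rows, so rows that do not move let the fingers close. It gives the time, the measured TCP pose, the force and the opening at its end, in the units of the state.
- observe(): the state, without advancing time (a new reading comes with each control period).
- read_camera(name): name is "scene" or "top" or "wrist"; returns a dict with "img" (480x640x3 uint8, blue, green, red), "fx", "fy", "cx", "cy" (pixels), "eye" and "rotation" of the camera in the world; the wrist camera has in their place "T_tool_cam" (4x4, takes a point from camera to tool coordinates, whose origin is the TCP and whose axes are the flange's). Camera axes: x right, y down, z forward; pixel columns grow to the right and rows downward; lengths in m; the calibration is good to about 2 mm. A picture is of the moment at which its call begins: read the wrist's pose just before it. There is no depth.
- hand_in(): hands the job in, once; it reports no verdict.
Trained networks look in the newest picture that a camera, given by its name, has taken for a name from the list of things; names that differ only in an ending like _2 or _b are one class to them, and where a whole thing is asked for, a point or a joint stands for the part that bears it (a point fixed in the world has none). Each returns a list of dicts, best first, with "conf" (0 to 1); they miss things now and then, are a little off and sometimes report something else, mostly with a low value. They report only what shows in the picture. A call takes as long as a camera call. They do not tell look-alikes from the thing itself.
- boxes_of(camera, label): "at" ([row, column] in pixels, amid what is visible of it).
- place_of(camera, label): "at" ([row, column] in pixels: a listed point, or the origin of a listed thing).
The state is a dict: "time": time; "qpos": joint angles; "qvel": joint speeds; "joint_efforts": joint torques, N m; "tool_pos": TCP position; "tool_rot": TCP orientation; "contact_force": force on the tool from outside, world axes, zero at the start; "torque": the same for the moment, N m; "opening": finger opening in m.
Only numpy, scipy, OpenCV 4.12 (cv2) and the standard library are available. Lean on these libraries where they do the work, as an engineer would, in place of code of your own. Each camera call takes 0.05 s, during which the arm holds its last target. There are 200 camera calls.

## Working session

There is one attempt and no reset: what is moved stays moved. The work goes in short steps, Python scripts to look and compute and a shell command to move; the robot and the scene stay as the last step left them, time stands still between calls to the robot, and variables do not carry over. Pictures are saved under pics/ and viewed, about 8 in all and at most 12, crops included, and the job is handed in when it is done.

```bash
mkdir -p pics; ls
cat > h.py <<'E'
from cell import *
import numpy as np, cv2
def ray(c,rc):
    d=np.array([(rc[1]-c["cx"])/c["fx"],(rc[0]-c["cy"])/c["fy"],1.0])
    d=np.array(c["rotation"])@d; return np.array(c["eye"]),d/np.linalg.norm(d)
def atz(c,rc,z):
    e,d=ray(c,rc); return e+d*(z-e[2])/d[2]
def tri(rays):
    A=np.zeros((3,3));b=np.zeros(3)
    for e,d in rays:
        P=np.eye(3)-np.outer(d,d);A+=P;b+=P@e
    p=np.linalg.solve(A,b); return p,[float(np.linalg.norm((np.eye(3)-np.outer(d,d))@(p-e))) for e,d in rays]
E
python3 - <<'E'
from h import *
np.set_printoptions(precision=3,suppress=True)
s=observe();print(s)
C={n:read_camera(n) for n in("scene","top")}
for n,c in C.items():
    cv2.imwrite(f"pics/{n}0.png",c["img"]);print(n,c["fx"],c["eye"],np.array(c["rotation"]))
    for l in "module_top board probe_grip probe_face power_switch_base power_switch_tip parts_jar adapter dock".split():
        print(n,l,[(np.round(d["at"],1).tolist(),round(d["conf"],2)) for d in place_of(n,l)][:4])
E
```

```text
pics
{'time': 0.0, 'qpos': array([-1.456,  0.343,  1.525,  0.   ,  1.275, -0.146]), 'qvel': array([-0.001,  0.   ,  0.001,  0.   ,  0.001, -0.002]), 'joint_efforts': array([ -0.   , -43.124, -24.422,   0.072,   0.056,  -0.   ]), 'tool_pos': array([ 0.135, -0.507,  0.226]), 'tool_rot': array([-3.14 , -0.   ,  0.261]), 'contact_force': array([-0.01 , -0.148, -0.526]), 'torque': array([-0.03 , -0.044, -0.025]), 'opening': 0.09186983812291656}
scene 464.4826729993735 [1.228 0.371 0.621] [-2.19   0.011  2.07 ]
scene module_top [([224.3, 204.7], 0.67)]
scene board [([231.1, 204.4], 0.67)]
scene probe_grip [([267.1, 423.8], 0.75)]
scene probe_face [([299.2, 417.4], 0.87), ([200.2, 334.3], 0.47)]
scene power_switch_base [([211.2, 301.8], 0.96), ([250.0, 330.5], 0.92), ([340.0, 353.2], 0.82), ([250.7, 396.4], 0.57)]
scene power_switch_tip [([136.3, 271.8], 0.75), ([203.9, 334.9], 0.67), ([286.2, 357.9], 0.59), ([173.2, 305.6], 0.56)]
scene parts_jar [([288.4, 292.2], 0.8)]
scene adapter [([315.8, 261.2], 0.66)]
scene dock [([307.3, 415.7], 0.97), ([287.3, 292.6], 0.6)]
top 519.601409777815 [ 0.36  -0.012  1.171] [-2.947  0.007 -1.564]
top module_top [([234.7, 440.0], 0.9)]
top board [([239.1, 433.8], 0.76)]
top probe_grip [([228.7, 208.8], 0.56)]
top probe_face [([237.6, 218.1], 0.81)]
top power_switch_base [([272.7, 316.3], 0.97), ([181.3, 253.3], 0.93), ([313.9, 369.2], 0.83), ([295.6, 257.7], 0.8)]
top power_switch_tip [([317.8, 249.0], 0.68), ([329.5, 377.3], 0.66), ([279.9, 316.3], 0.56), ([367.7, 453.1], 0.56)]
top parts_jar [([206.3, 320.1], 0.59), ([240.4, 218.4], 0.33)]
top adapter [([171.0, 324.6], 0.44)]
top dock [([275.4, 316.3], 0.65), ([240.2, 216.3], 0.57)]
```

View pics/scene0.png

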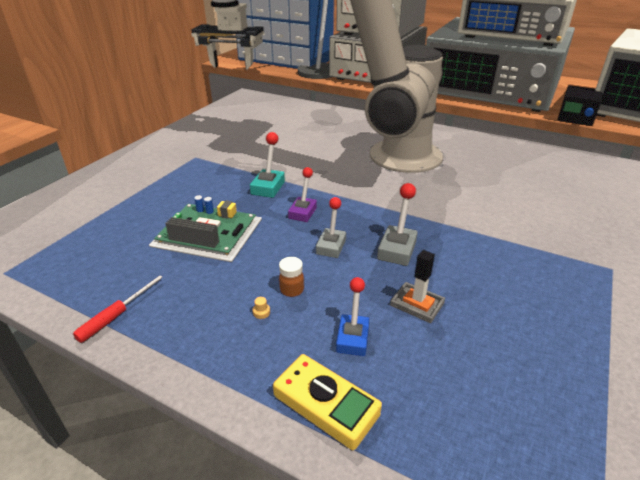

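View pics/top0.png

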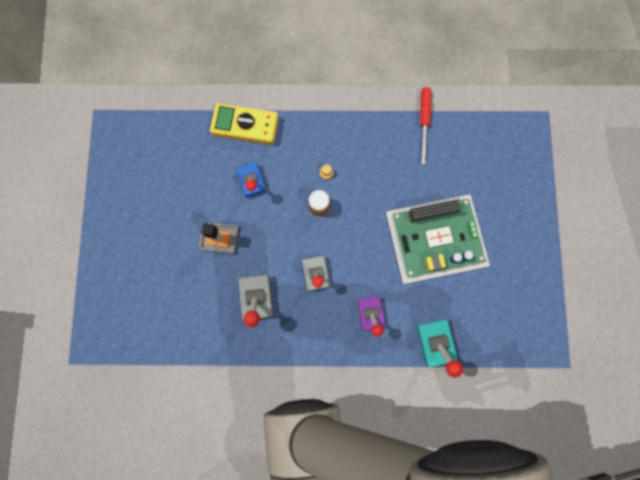

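```bash
sed -i 's/np.array(c\["rotation"\])@d/Rn.from_euler("xyz",c["rotation"]).as_matrix()@d/; 2a from scipy.spatial.transform import Rotation as Rn' h.py
python3 - <<'E'
from h import *
np.set_printoptions(precision=3,suppress=True)
C={n:read_camera(n) for n in("scene","top")}
P={"module":((224.3,204.7),(234.7,440)),"board":((231.1,204.4),(239.1,433.8)),"grip":((267.1,423.8),(228.7,208.8)),"face":((299.2,417.4),(237.6,218.1)),
"swbase":((250,330.5),(272.7,316.3)),"tip":((203.9,334.9),(279.9,316.3)),"jar":((288.4,292.2),(206.3,320.1)),"adapter":((315.8,261.2),(171,324.6)),"dock":((307.3,415.7),(240.2,216.3))}
for k,(a,b) in P.items():
    p,e=tri([ray(C["scene"],a),ray(C["top"],b)]);print(k,p,np.round(e,4))
t=C["top"]["img"]
# angles via colour: PCA/minAreaRect
def rect(m,name,z):
    n,L,S,_=cv2.connectedComponentsWithStats(m.astype(np.uint8)); i=1+np.argmax(S[1:,4])
    ys,xs=np.nonzero(L==i); pts=np.array([atz(C["top"],(y,x),z)[:2] for y,x in zip(ys,xs)],np.float32)
    r=cv2.minAreaRect(pts*1000); print(name,r); print(cv2.boxPoints(r))
h=cv2.cvtColor(t,cv2.COLOR_BGR2HSV)
def win(r0,r1,c0,c1):
    m=np.zeros(t.shape[:2],bool);m[r0:r1,c0:c1]=1;return m
nb=(h[...,1]<90)
rect(nb&win(190,290,380,495),"board",0.005)
rect(nb&win(215,260,190,245),"dock",0.014)
rect(nb&(h[...,2]>60)&win(245,300,298,335),"swbase",0.02)
w=cv2.resize(t[190:310,190:350],(800,600),interpolation=cv2.INTER_CUBIC)
s=cv2.resize(C["scene"]["img"][170:330,280:460],(675,600),interpolation=cv2.INTER_CUBIC)
v=np.hstack([cv2.resize(w,(440,330)),cv2.resize(s,(360,330))]);cv2.imwrite("pics/crop1.png",v)
E
```

```text
module [ 0.588 -0.271  0.023] [0.002 0.002]
board [ 0.586 -0.268  0.002] [0.006 0.006]
grip [0.585 0.234 0.091] [0. 0.]
face [0.582 0.23  0.009] [0.001 0.001]
swbase [ 0.504  0.007 -0.008] [0.002 0.002]
tip [0.477 0.004 0.095] [0.001 0.001]
jar [ 0.658  0.    -0.001] [0.003 0.003]
adapter [ 0.745 -0.012 -0.003] [0.001 0.001]
dock [ 0.581  0.234 -0.011] [0.004 0.004]
board ((584.7623291015625, -269.3035583496094), (179.05685424804688, 209.06980895996094), 12.055845260620117)
[[ 475.375 -185.774]
 [ 519.042 -390.232]
 [ 694.15  -352.834]
 [ 650.482 -148.375]]
dock ((582.31689453125, 228.8178253173828), (88.94851684570312, 70.99701690673828), 84.13844299316406)
[[542.462 188.201]
 [613.088 180.951]
 [622.172 269.434]
 [551.546 276.685]]
swbase ((501.6210021972656, 6.732929229736328), (77.65868377685547, 56.197078704833984), 11.481618881225586)
[[457.976  26.54 ]
 [469.162 -28.532]
 [545.266 -13.074]
 [534.08   41.998]]
```

View pics/crop1.png

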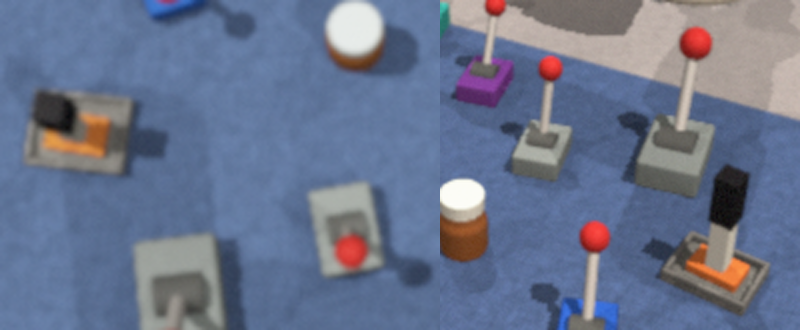

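```bash
python3 - <<'E'
from h import *
np.set_printoptions(precision=3,suppress=True)
C={n:read_camera(n) for n in("scene","top")}
def blob(n,rc):
    h=cv2.cvtColor(C[n]["img"],cv2.COLOR_BGR2HSV);m=((h[...,0]<6)|(h[...,0]>174))&(h[...,1]>150)&(h[...,2]>80)
    k,L,S,c=cv2.connectedComponentsWithStats(m.astype(np.uint8));i=1+np.argmin(np.hypot(c[1:,1]-rc[0],c[1:,0]-rc[1]));return c[i][::-1]
for nm,a,b in(("small",(204,335),(281,318)),("large",(191,407),(319,251)),("purple",(173,307),(330,377))):
    p,q=blob("scene",a),blob("top",b);print(nm,p,q,*tri([ray(C["scene"],p),ray(C["top"],q)]))
import cell;print(grip_point_offset)
E
python3 -m inch '[[[41,-40,0,0],[41,-40,0,0],[41,-40,0,0],[41,-40,0,0],[41,-40,0,0],[41,-40,0,0],[41,-40,0,0],[41,-40,0,0],[41,-40,0,0],[0,0,0,0]]]' 1 20
```

```text
small [202.554 334.891] [280.798 317.427] [0.475 0.002 0.097] [0.0012337277405879371, 0.0012337277405879258]
large [190.443 407.545] [318.573 251.211] [0.396 0.134 0.121] [0.0008926176325388047, 0.0008926176325388041]
purple [171.757 307.176] [330.021 377.052] [ 0.376 -0.12   0.093] [0.0008186409405289087, 0.0008186409405290521]
0.0188
time: 2.45
tool_pos: [0.4003, -0.061, 0.2268]
tool_rot: [-3.141, -0.001, 0.268]
contact_force: [-0.4, -0.1, -0.3]
opening: 0.0007
```

```bash
python3 -m inch '[[[20,-22,0,0.065],[19,-22,0,0],[0,0,40,0],[0,0,40,0],[0,0,40,0],[0,0,31,0],[0,0,0,0]]]'
python3 - <<'E'
from h import *
c=read_camera("scene");cv2.imwrite("pics/scene1.png",c["img"][100:340,180:500])
E
```

```text
time: 3.32
tool_pos: [0.4255, -0.0132, 0.0743]
tool_rot: [-3.14, 0.005, 0.195]
contact_force: [0.0, 0.4, 0.2]
opening: 0.0003
```

View pics/scene1.png

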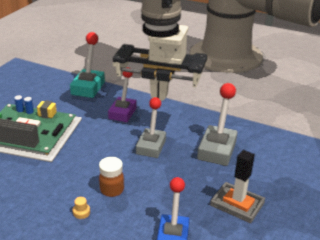

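```bash
python3 -m inch '[[[12,-5,0,0],[12,0,0,0],[12,0,0,0],[12,0,0,0],[12,0,0,0],[12,0,0,0],[10,0,0,0],[6,0,0,0],[0,0,0,0]]]'; python3 -m inch '[[[3,0,0,0],[3,0,0,0],[0,0,0,0]]]'
```

```text
time: 4.5
tool_pos: [0.5128, 0.0095, 0.0756]
tool_rot: [3.141, -0.0, 0.196]
contact_force: [-0.4, -0.1, 0.3]
opening: 0.0003
time: 4.88
tool_pos: [0.5175, 0.0105, 0.0755]
tool_rot: [-3.141, 0.002, 0.196]
contact_force: [-4.2, -1.7, 1.0]
opening: 0.0005
```

```bash
python3 -m inch '[[[2,0,0,0],[0,0,0,0],[0,0,0,0]]]'; python3 -m inch '[[[-15,0,0,0],[-20,0,-20,0],[0,0,-50,0],[0,0,-50,0],[0,0,-40,0],[0,0,0,0]]]' -1
python3 - <<'E'
from h import *
np.set_printoptions(precision=3,suppress=True)
C={n:read_camera(n) for n in("scene","top")}
cv2.imwrite("pics/scene2.png",C["scene"]["img"][100:340,180:500])
for n in C: print(n,[(np.round(d["at"],1).tolist(),round(d["conf"],2)) for d in place_of(n,"power_switch_tip")])
def blob(n,rc):
    h=cv2.cvtColor(C[n]["img"],cv2.COLOR_BGR2HSV);m=((h[...,0]<6)|(h[...,0]>174))&(h[...,1]>150)&(h[...,2]>80)
    k,L,S,c=cv2.connectedComponentsWithStats(m.astype(np.uint8));i=1+np.argmin(np.hypot(c[1:,1]-rc[0],c[1:,0]-rc[1]));print(S[i,4]);return c[i][::-1]
p,q=blob("scene",(225,340)),blob("top",(250,312));print(p,q,tri([ray(C["scene"],p),ray(C["top"],q)]))
E
```

```text
time: 5.25
tool_pos: [0.5178, 0.0106, 0.0754]
tool_rot: [-3.141, 0.005, 0.196]
contact_force: [-9.3, -3.7, 4.6]
opening: 0.0006
time: 6.0
tool_pos: [0.4882, 0.0041, 0.2392]
tool_rot: [3.139, -0.009, 0.196]
contact_force: [0.2, 1.0, -0.5]
opening: 0.0556
scene [([191.6, 409.5], 0.85), ([170.4, 310.4], 0.69), ([286.8, 356.0], 0.65), ([220.4, 323.1], 0.55)]
top [([332.9, 376.3], 0.76), ([368.5, 456.0], 0.65), ([186.6, 252.3], 0.44)]
107
76
[221.449 326.019] [184.184 250.553] (array([0.664, 0.109, 0.197]), [0.025606597295758655, 0.025606597295758808])
```

View pics/scene2.png

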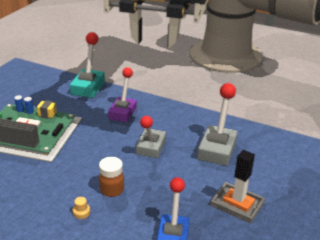

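```bash
python3 -m inch '[[[33,-44,0,0],[33,-44,0,0],[33,-43,0,0],[32,-43,0,0],[0,0,-30,0.15],[0,0,0,0.146],[0,0,0,0],[0,0,0,0]]]'
cat >> h.py <<'E'
def wrist():
    s=observe(); c=dict(read_camera("wrist")); T=np.eye(4);T[:3,:3]=Rn.from_euler("xyz",s["tool_rot"]).as_matrix();T[:3,3]=s["tool_pos"]
    W=T@np.array(c["T_tool_cam"]); c["eye"]=W[:3,3]; c["rotation"]=Rn.from_matrix(W[:3,:3]).as_euler("xyz"); c["tool"]=s; return c
E
python3 - <<'E'
from h import *
np.set_printoptions(precision=3,suppress=True)
c=wrist();cv2.imwrite("pics/w1.png",c["img"]);print(c["tool"]["tool_pos"],c["eye"],c["fx"],c["T_tool_cam"])
for l in "probe_grip probe_face dock".split(): print(l,[(np.round(d["at"],1).tolist(),round(d["conf"],2)) for d in place_of("wrist",l)])
t=read_camera("scene")
h=cv2.cvtColor(t["img"],cv2.COLOR_BGR2HSV)
print(atz(t,(221.4,326),.092))
import pickle;pickle.dump(c,open("w1.pkl","wb"))
E
```

```text
time: 7.2
tool_pos: [0.5802, 0.2001, 0.2644]
tool_rot: [3.141, 0.002, -0.098]
contact_force: [0.7, -0.2, -0.0]
opening: 0.0916
[0.58  0.2   0.264] [0.647 0.194 0.422] 409.698977607405 [[ 0.    -0.967 -0.254  0.067]
 [ 1.    -0.     0.    -0.001]
 [-0.    -0.254  0.967 -0.157]
 [ 0.     0.     0.     1.   ]]
probe_grip [([219.1, 292.5], 0.57)]
probe_face [([199.5, 298.9], 0.74), ([221.0, 293.2], 0.24)]
dock [([196.6, 299.2], 0.65), ([253.5, 513.1], 0.4)]
[0.539 0.016 0.092]
```

View pics/w1.png

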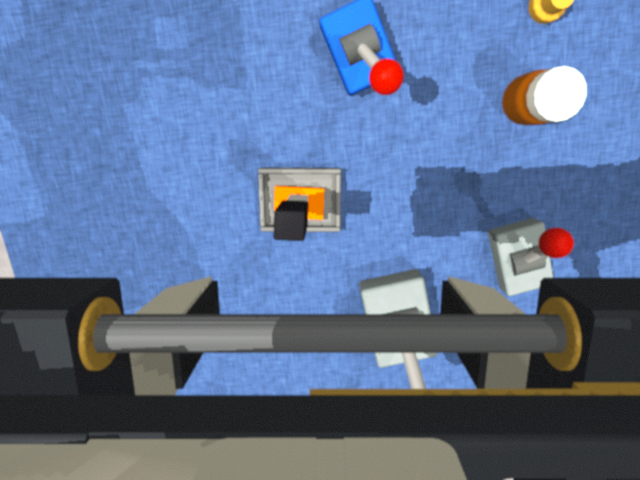

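```bash
python3 -m inch '[[[0,-40,0,0],[0,-40,0,0],[0,0,0,0],[0,0,0,0]]]'
cat > m.py <<'E'
from h import *
import pickle
np.set_printoptions(precision=4,suppress=True)
c1=pickle.load(open("w1.pkl","rb"));c2=wrist();print(c2["tool"]["tool_pos"])
N={}
for l in("probe_grip","probe_face","dock"): N[l]=place_of("wrist",l)[:1]
print(N)
def meas(c):
    h=cv2.cvtColor(c["img"],cv2.COLOR_BGR2HSV); o={}
    org=(h[...,0]>6)&(h[...,0]<20)&(h[...,1]>180)&(h[...,2]>150); org[:150]=0;org[260:]=0;org[:,420:]=0
    blk=(h[...,2]<45);blk[:150]=0;blk[275:]=0;blk[:,:200]=0;blk[:,420:]=0
    for n,m in(("org",org),("blk",blk)):
        k,L,S,_=cv2.connectedComponentsWithStats(m.astype(np.uint8));i=1+np.argmax(S[1:,4]);print(n,S[i])
        ys,xs=np.nonzero(L==i)
        for z in ((.015,) if n=="org" else (.118,)):
            pts=np.array([atz(c,(y,x),z)[:2] for y,x in zip(ys,xs)],np.float32)*1000
            r=cv2.minAreaRect(pts);print(n,z,r, cv2.boxPoints(r).tolist())
meas(c1);meas(c2)
E
python3 m.py
```

```text
time: 7.95
tool_pos: [0.5885, 0.2795, 0.2655]
tool_rot: [3.141, 0.0, -0.1]
contact_force: [-0.2, -0.5, -0.2]
opening: 0.0914
[0.5885 0.2795 0.2655]
{'probe_grip': [{'at': [222.4, 387.1], 'conf': 0.85}], 'probe_face': [{'at': [199.4, 377.1], 'conf': 0.91}], 'dock': [{'at': [199.5, 376.4], 'conf': 0.95}]}
org [307 191  17  28 334]
org 0.015 ((577.9327392578125, 215.1304931640625), (15.519295692443848, 28.468168258666992), 80.47881317138672) [[562.6111450195312, 209.8322296142578], [590.6871948242188, 205.1232452392578], [593.2543334960938, 220.4287567138672], [565.1782836914062, 225.1377410888672]]
blk [277 202  30  32 300]
blk 0.118 ((590.9847412109375, 223.42242431640625), (27.06835174560547, 18.770824432373047), 41.62742614746094) [[574.6336669921875, 221.44729614257812], [587.102783203125, 207.41647338867188], [607.3358154296875, 225.39755249023438], [594.86669921875, 239.42837524414062]]
org [388 189  16  15 123]
org 0.015 ((587.1732788085938, 213.62640380859375), (15.061887741088867, 14.101317405700684), 84.2830810546875) [[579.4075317382812, 206.83526611328125], [593.4386596679688, 205.43057250976562], [594.9390258789062, 220.41754150390625], [580.9078979492188, 221.82223510742188]]
blk [ 373  202   36   38 1126]
blk 0.118 ((586.0108642578125, 233.8079376220703), (26.342267990112305, 28.236530303955078), 82.32917785644531) [[570.2608032226562, 222.63919067382812], [598.2446899414062, 218.87014770507812], [601.7609252929688, 244.9766845703125], [573.7770385742188, 248.7457275390625]]
```

Run:
```python
from h import *
import pickle
np.set_printoptions(precision=4,suppress=True)
c1=pickle.load(open("w1.pkl","rb"));c2=wrist();pickle.dump(c2,open("w2.pkl","wb"))
for k,a,b in(("grip",(219.1,292.5),(222.4,387.1)),("face",(199.5,298.9),(199.4,377.1)),("dock",(196.6,299.2),(199.5,376.4))):
    print(k,tri([ray(c1,a),ray(c2,b)]))
a=cv2.resize(c1["img"][160:250,250:350],None,fx=4,fy=4,interpolation=cv2.INTER_CUBIC)
b=cv2.resize(c2["img"][160:250,325:425],None,fx=4,fy=4,interpolation=cv2.INTER_CUBIC)
cv2.imwrite("pics/crop2.png",np.hstack([a,b]))
```

```text
grip (array([0.5788, 0.2318, 0.0864]), [0.0010247182520111613, 0.0010247182520109984])
face (array([0.5845, 0.2312, 0.01  ]), [0.0005464278802403569, 0.0005464278802402989])
dock (array([0.585 , 0.2312, 0.0045]), [0.0009769863778269095, 0.0009769863778269932])
```

View pics/crop2.png

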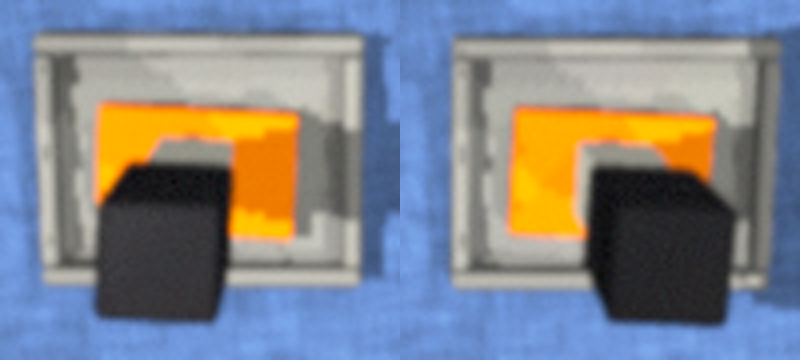

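Run:
```python
from h import *
import pickle
np.set_printoptions(precision=4,suppress=True)
for f,c0,P in(("w1.pkl",250,[(97,103),(299,112),(294,238)]),("w2.pkl",325,[(112,107),(314,117),(108,232)])):
    c=pickle.load(open(f,"rb"))
    Q=np.array([atz(c,(160+y/4,c0+x/4),.015) for x,y in P])[:,:2]
    v=Q[0]-Q[1];print(Q,"len",np.linalg.norm(v),np.linalg.norm(Q[2]-(Q[1] if c0==250 else Q[0])),"yaw",np.arctan2(-v[0],v[1]),"centre",(Q[0]+Q[2])/2 if c0==250 else (Q[1]+Q[2])/2)
for f,c0,P in(("w1.pkl",250,[(97,205),(230,207),(221,318),(98,318)][:0] or [(130,165),(232,170),(230,205),(103,203)]),):
    c=pickle.load(open(f,"rb"))
# grip top quad corners (z=.118): front edges low in picture
for f,c0,P in(("w1.pkl",250,[(103,203),(228,207),(218,320),(97,318)]),("w2.pkl",325,[(207,208),(335,212),(325,322),(213,320)])):
    c=pickle.load(open(f,"rb"));Q=np.array([atz(c,(160+y/4,c0+x/4),.118) for x,y in P])[:,:2]
    print(Q,Q.mean(0),np.linalg.norm(Q-np.roll(Q,1,0),axis=1))
print(observe()["tool_pos"],observe()["tool_rot"])
```

```text
[[0.6007 0.2536]
 [0.5936 0.2039]
 [0.562  0.2084]] len 0.05014259716608536 0.0319873101414125 yaw -0.14228481756137193 centre [0.5813 0.231 ]
[[0.601  0.2547]
 [0.5934 0.2047]
 [0.5694 0.2584]] len 0.05051951501297557 0.03176428272444141 yaw -0.15076993700367583 centre [0.5814 0.2316]
[[0.5938 0.2399]
 [0.5907 0.2166]
 [0.5691 0.221 ]
 [0.5717 0.244 ]] [0.5813 0.2304] [0.0225 0.0235 0.0221 0.0232]
[[0.5939 0.243 ]
 [0.5907 0.2189]
 [0.5693 0.222 ]
 [0.5719 0.2434]] [0.5814 0.2319] [0.022  0.0243 0.0216 0.0216]
[0.5888 0.279  0.266 ] [ 3.1415 -0.0004 -0.1013]
```

```bash
python3 -m inch '[[[-2.6,48.2,0,0.045],[0,0,40,0],[0,0,40,0],[0,0,40,0],[0,0,0,0],[0,0,0,0]]]'
python3 - <<'E'
from h import *
s=observe();p=s["tool_pos"];y=s["tool_rot"][2];d=np.array([.5813,.2313])-p[:2]
print(p,s["tool_rot"],"dx",1e3*(d@[np.cos(y),np.sin(y)]),"dy",1e3*(d@[np.sin(y),-np.cos(y)]),"dz",1e3*(p[2]-.074))
E
```

```text
time: 8.95
tool_pos: [0.5822, 0.2322, 0.1475]
tool_rot: [-3.141, -0.002, -0.146]
contact_force: [-0.2, -0.5, 1.3]
opening: 0.0918
[0.58220707 0.23221123 0.14750183] [-3.14071152e+00 -2.39554405e-03 -1.45552852e-01] dx -0.7653127153287196 dy 1.0331525763312306 dz 73.50182594260849
```

```bash
python3 -m inch '[[[-0.8,1,25,0],[0,0,25,0],[0,0,23.5,0],[0,0,0,0],[0,0,0,0]]]'; python3 -m inch '[[[0,0,0,0],[0,0,0,0],[0,0,0,0],[0,0,0,0],[0,0,0,0],[0,0,0,0],[0,0,0,0],[0,0,0,0]]]' 1 25
```

```text
time: 9.57
tool_pos: [0.5816, 0.2317, 0.0744]
tool_rot: [-3.14, -0.003, -0.145]
contact_force: [0.3, 0.5, 0.2]
opening: 0.092
time: 10.58
tool_pos: [0.5802, 0.2313, 0.0721]
tool_rot: [3.141, 0.0, -0.145]
contact_force: [0.3, -0.1, -0.3]
opening: 0.0239
```

```bash
python3 -m inch '[[[0,0,-8,0],[0,0,-15,0],[0,0,-25,0],[0,0,-30,0],[0,0,-30,0],[0,0,-30,0],[0,0,-20,0],[0,0,0,0],[0,0,0,0],[0,0,0,0]]]'; python3 -m inch '[[[1.5,20,0,0],[3,40,0,0],[3,40,0,0],[4,50,0,0],[4,50,0,0],[4,50,0,0],[4,50,0,0],[4,50,0,0],[4,50,0,0],[3,30,0,0]]]';  python3 -m inch '[[[1,20,0,-0.03],[0,0,0,-0.08],[0,0,0,-0.08],[0,0,0,-0.08],[0,0,0,-0.065],[0,0,0,-0.02],[0,0,0,0],[0,0,0,0]]]'
python3 - <<'E'
from h import *
import pickle
np.set_printoptions(precision=4,suppress=True)
c=wrist();print([place_of("wrist",l)[:2] for l in("module_top","board","probe_face")])
pickle.dump(c,open("w3.pkl","wb"));cv2.imwrite("pics/w3.png",c["img"])
E
```

```text
time: 11.82
tool_pos: [0.5797, 0.2312, 0.229]
tool_rot: [3.141, 0.002, -0.145]
contact_force: [-0.1, 0.0, -2.0]
opening: 0.0239
time: 13.08
tool_pos: [0.5507, -0.2025, 0.2298]
tool_rot: [3.141, 0.001, -0.148]
contact_force: [0.4, 0.0, -1.0]
opening: 0.0236
time: 14.08
tool_pos: [0.5501, -0.2192, 0.2301]
tool_rot: [3.142, 0.0, 0.209]
contact_force: [0.1, -1.1, -1.8]
opening: 0.0238
[[{'at': [184.7, 396.3], 'conf': 0.56}, {'at': [32.3, 106.6], 'conf': 0.49}], [{'at': [183.8, 390.7], 'conf': 0.92}], [{'at': [247.7, 331.6], 'conf': 0.76}]]
```

View pics/w3.png

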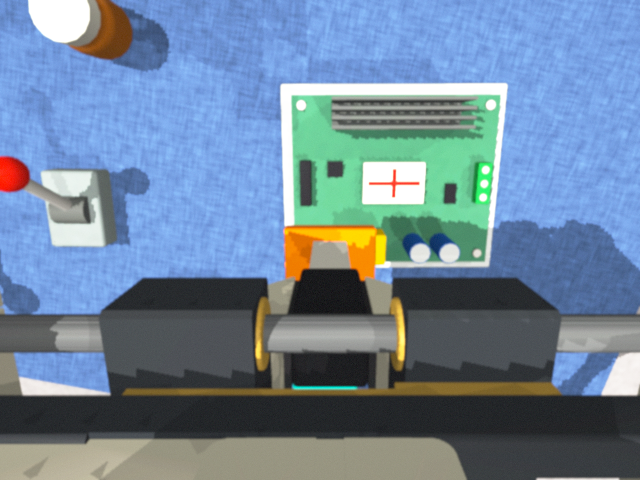

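```bash
python3 -m inch '[[[-10,40,0,0],[-10,50,0,0],[0,20,0,0],[0,0,0,0],[0,0,0,0],[0,0,0,0]]]'
cat > mod.py <<'E'
from h import *
import pickle
np.set_printoptions(precision=4,suppress=True)
def module(c,guess):
    h=cv2.cvtColor(c["img"],cv2.COLOR_BGR2HSV);m=((h[...,1]<60)&(h[...,2]>190))|(((h[...,0]<8)|(h[...,0]>172))&(h[...,1]>60)&(h[...,2]>150))
    k,L,S,ce=cv2.connectedComponentsWithStats(m.astype(np.uint8));i=L[int(guess[0])-8,int(guess[1])-8]
    print("bbox",S[i]); ct=cv2.findContours((L==i).astype(np.uint8),cv2.RETR_EXTERNAL,cv2.CHAIN_APPROX_NONE)[0][0][:,0]
    P=np.array([atz(c,(y,x),.026)[:2] for x,y in ct],np.float32)*1000
    r=cv2.minAreaRect(P);print("rect@26",r)
    cx,cy=cv2.minAreaRect(ct.astype(np.float32))[0]; return (cy,cx)
if __name__=="__main__":
    c3=pickle.load(open("w3.pkl","rb"));c4=wrist();n=[place_of("wrist",l)[:1] for l in("module_top","board")];print(n)
    pickle.dump(c4,open("w4.pkl","wb"))
    a=module(c3,(184,394));b=module(c4,n[0][0]["at"]);print(a,b,tri([ray(c3,a),ray(c4,b)]))
    for c in(c3,c4):
        print(c["tool"]["tool_pos"],c["tool"]["tool_rot"])
        h=cv2.cvtColor(c["img"],cv2.COLOR_BGR2HSV);o=(h[...,0]>5)&(h[...,0]<22)&(h[...,1]>180)&(h[...,2]>150);o[:200]=0;o[280:]=0
        k,L,S,ce=cv2.connectedComponentsWithStats(o[:, :].astype(np.uint8));i=1+np.argmax(S[1:,4]);print("foot",S[i])
    a=cv2.resize(c3["img"][200:290,270:400],(400,277),interpolation=cv2.INTER_CUBIC)
    b=cv2.resize(c4["img"][200:290,270:400],(400,277),interpolation=cv2.INTER_CUBIC)
    cv2.imwrite("pics/crop3.png",np.hstack([a,b]))
E
python3 mod.py
```

```text
time: 15.02
tool_pos: [0.5538, -0.3296, 0.2305]
tool_rot: [-3.142, -0.0, 0.211]
contact_force: [-0.3, 0.1, -1.1]
opening: 0.0242
[[{'at': [163.1, 273.1], 'conf': 0.72}], [{'at': [160.2, 275.8], 'conf': 0.68}]]
bbox [ 362  161   64   44 2709]
rect@26 ((585.2703857421875, -268.3973083496094), (37.75510787963867, 55.51346206665039), 11.969736099243164)
bbox [ 238  139   64   44 2734]
rect@26 ((585.0773315429688, -268.8758850097656), (36.78227233886719, 55.048583984375), 12.095083236694336)
(182.5, 393.5) (160.49998474121094, 269.4999694824219) (array([ 0.5853, -0.2686,  0.0253]), [0.0001326580391710333, 0.00013265803917111965])
[ 0.5501 -0.2192  0.2301] [3.1416 0.0002 0.2088]
foot [ 285  226   92   54 2250]
[ 0.5538 -0.3296  0.2305] [-3.1416 -0.0001  0.211 ]
foot [ 285  226   90   54 1675]
```

View pics/crop3.png

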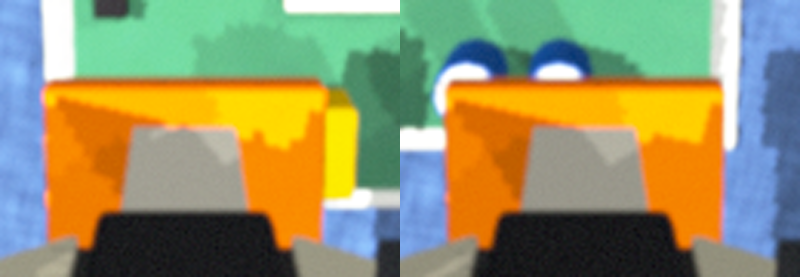

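Run:
```python
from h import *
import pickle
np.set_printoptions(precision=4,suppress=True)
for f,P in(("w3.pkl",[(285,228.6),(376,228.4)]),("w4.pkl",[(285.3,228.6),(374.8,228.4)])):
    c=pickle.load(open(f,"rb"));s=c["tool"];R=Rn.from_euler("xyz",s["tool_rot"]).as_matrix()
    for z in(.1685,.1715,.1745):
        Q=np.array([R.T@(atz(c,(v,u),z)-s["tool_pos"]) for u,v in P])*1e3;print(z,Q[0],Q[1],"w",np.linalg.norm(Q[0]-Q[1]))
s=observe();p=s["tool_pos"];y=s["tool_rot"][2];d=np.array([.5852,-.2686])-p[:2]
print(p,s["tool_rot"],"dx",1e3*(d@[np.cos(y),np.sin(y)]),"dy",1e3*(d@[np.sin(y),-np.cos(y)]),"dz",1e3*(p[2]-.1025))
```

```text
0.1685 [ 16.1488 -25.2724  61.6394] [16.2643 24.6841 61.6407] w 49.95666830956892
0.1715 [ 16.8494 -24.9379  58.6393] [16.9634 24.3346 58.6406] w 49.272661417356886
0.1745 [ 17.5501 -24.6034  55.6392] [17.6625 23.9852 55.6404] w 48.588654525144904
0.1685 [ 16.0676 -25.1484  61.9941] [16.184  24.0638 61.9923] w 49.21240716444145
0.1715 [ 16.7682 -24.8162  58.9941] [16.883  23.7234 58.9924] w 48.53971832402207
0.1745 [ 17.4689 -24.4839  55.9941] [17.5821 23.383  55.9924] w 47.86702948360281
[ 0.5538 -0.33    0.2306] [ 3.1413 -0.0002  0.2108] dx 43.549822055126256 dy -53.48272559749282 dz 128.0705808170951
```

```bash
python3 -m inch '[[[11,-14,0,0],[22,-27,0,0],[10,-12.5,0,0],[0,0,15,0],[0,0,25,0],[0,0,25,0],[0,0,15,0],[0,0,0,0],[0,0,0,0],[0,0,0,0]]]'
python3 - <<'E'
from h import *
import pickle
np.set_printoptions(precision=4,suppress=True)
c=wrist();cv2.imwrite("pics/w5.png",c["img"][100:300,200:480])
t=read_camera("scene");cv2.imwrite("pics/s5.png",cv2.resize(t["img"][130:270,130:290],None,fx=4,fy=4,interpolation=cv2.INTER_CUBIC))
s=observe();p=s["tool_pos"];y=s["tool_rot"][2];d=np.array([.5852,-.2686])-p[:2]
print(p,s["tool_rot"],s["opening"],"dx",1e3*(d@[np.cos(y),np.sin(y)]),"dy",1e3*(d@[np.sin(y),-np.cos(y)]),"dz",1e3*(p[2]-.1035))
E
```

```text
time: 16.42
tool_pos: [0.585, -0.2699, 0.1514]
tool_rot: [3.14, -0.001, 0.21]
contact_force: [0.1, -0.5, -1.6]
opening: 0.0243
[ 0.5849 -0.2697  0.1511] [ 3.1404 -0.001   0.2099] 0.023798400147656086 dx 0.5719489382637659 dy -1.0191282005988502 dz 47.559665335168994
```

View pics/s5.png

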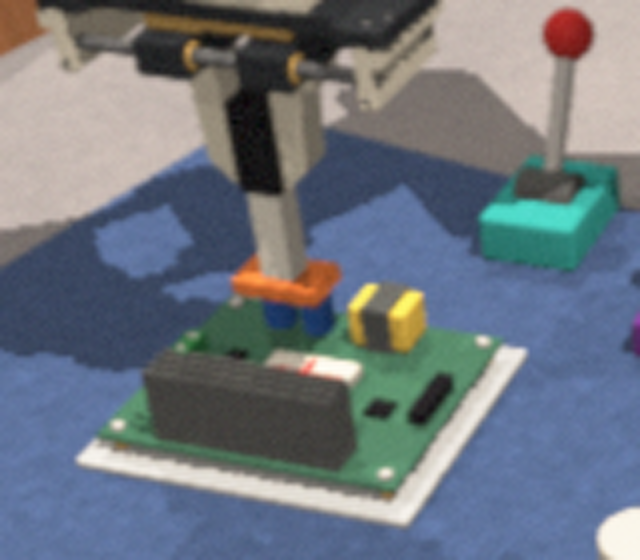

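```bash
python3 -m inch '[[[0,-1,10,0],[0,0,12,0],[0,0,10,0],[0,0,6,0],[0,0,2,0],[0,0,0,0],[0,0,0,0],[0,0,0,0]]]'
python3 - <<'E'
from h import *
np.set_printoptions(precision=4,suppress=True)
c=read_camera("scene")
print([(l,place_of("scene",l)[:1]) for l in("module_top","probe_face","probe_grip")])
cv2.imwrite("pics/s6.png",cv2.resize(c["img"][175:255,150:250],None,fx=7,fy=7,interpolation=cv2.INTER_CUBIC))
P=[]
for _ in range(6):
    s=observe();P.append(np.r_[s["tool_pos"],s["tool_rot"][2]]);read_camera("top")
p=np.mean(P,0);y=p[3];d=np.array([.5852,-.2686])-p[:2]
print(p,"dx",1e3*(d@[np.cos(y),np.sin(y)]),"dy",1e3*(d@[np.sin(y),-np.cos(y)]),"dz",1e3*(p[2]-.1035))
m=np.array([.5852,-.2686,.026]);R=Rn.from_euler("xyz",c["rotation"]).as_matrix()
def px(X):
    q=R.T@(X-np.array(c["eye"]));return [c["cy"]+c["fy"]*q[1]/q[2],c["cx"]+c["fx"]*q[0]/q[2]]
Rz=Rn.from_euler("z",.21).as_matrix()
for h in(0,p[2]-.0685-.026,p[2]-.0685-.026+.01):print("h",h,[np.round((np.array(px(m+Rz@np.array([sx*a,sy*b,h])))-[175,150])*7).tolist() for a,b in[((.018,.027) if h==0 else(.016,.025))] for sx,sy in((1,1),(1,-1),(-1,1))])
E
```

```text
time: 17.52
tool_pos: [0.5845, -0.2686, 0.1106]
tool_rot: [3.141, -0.0, 0.21]
contact_force: [0.6, -0.3, -1.3]
opening: 0.0238
[('module_top', [{'at': [220.4, 205.0], 'conf': 0.82}]), ('probe_face', [{'at': [216.9, 204.9], 'conf': 0.94}]), ('probe_grip', [{'at': [184.3, 196.2], 'conf': 0.94}])]
[ 0.5843 -0.2686  0.1103  0.2098] dx 0.8316033533192745 dy 0.22093964502529287 dz 6.771170914874877
h 0 [[377.0, 438.0], [351.0, 286.0], [316.0, 488.0]]
h 0.015771170914874868 [[332.0, 428.0], [308.0, 286.0], [278.0, 473.0]]
h 0.025771170914874866 [[306.0, 424.0], [282.0, 281.0], [252.0, 469.0]]
```

View pics/s6.png

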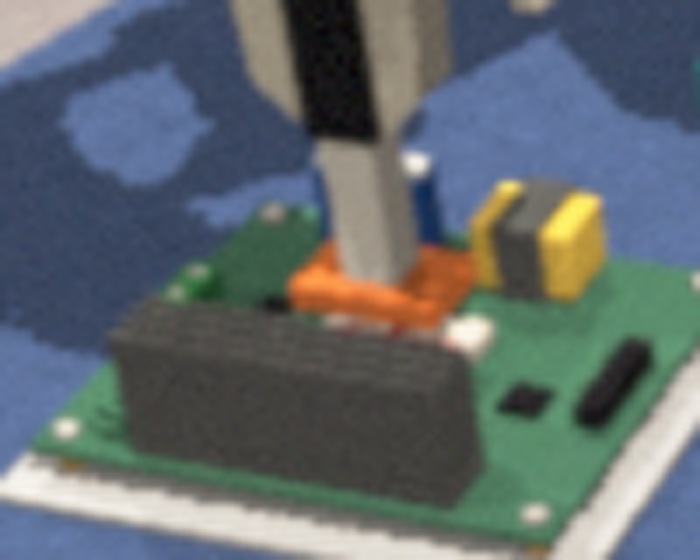

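```bash
python3 -m inch '[[[0,0,3,0],[0,0,2.5,0],[0,0,1.5,0],[0,0,0,0],[0,0,0,0],[0,0,0,0],[0,0,0,0],[0,0,0,0]]]'
python3 - <<'E'
from h import *
np.set_printoptions(precision=4,suppress=True)
P=[];c=read_camera("scene")
for _ in range(6):
    s=observe();P.append(np.r_[s["tool_pos"],s["tool_rot"][2],s["contact_force"]]);t=read_camera("top")
print(np.mean(P,0),np.abs(s["qvel"]).max(),s["opening"],s["time"])
a=cv2.resize(c["img"][175:255,150:250],(400,320),interpolation=cv2.INTER_CUBIC);b=cv2.resize(c["img"][190:330,240:415],(400,320),interpolation=cv2.INTER_CUBIC)
cv2.imwrite("pics/s7.png",np.hstack([a,b]))
for l in("parts_jar","adapter"):print(l,place_of("scene",l)[:1],place_of("top",l)[:1])
E
```

```text
time: 19.02
tool_pos: [0.5844, -0.2685, 0.1033]
tool_rot: [3.141, -0.0, 0.21]
contact_force: [0.0, 0.6, -1.3]
opening: 0.0238
[ 0.5843 -0.2685  0.1032  0.2098  0.0598 -0.0041 -1.6726] 0.002549909758239304 0.023709560228168808 19.325
parts_jar [{'at': [287.4, 292.7], 'conf': 0.91}] [{'at': [209.4, 319.5], 'conf': 0.8}]
adapter [{'at': [315.5, 259.9], 'conf': 0.86}] [{'at': [174.5, 325.6], 'conf': 0.56}]
```

View pics/s7.png

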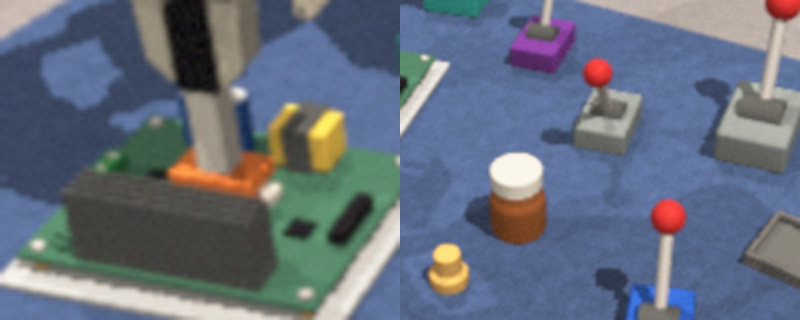

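```bash
python3 -c "from cell import *; print(hand_in())"
```

```text
the job is handed in; nothing more can be done
None
```

I flipped the smaller grey switch fully over, picked the probe up out of its tray and carried it over the bench. It is now held still above the module, and the job is handed in. `hand_in()` reports no verdict, so what follows rests on my own measurements.

**Switch:** I pushed the lever until it met its stop. Afterwards the knob measured (0.539, 0.016), where I expected (0.5405, 0.0145) for fully on. The last picture still shows it over.

**Probe position:** The tool ended at (0.5843, -0.2685, 0.1032), with yaw 0.210. The module measured (0.5852, -0.2686), with yaw 0.210. That puts the probe about 1 mm off centre and parallel to the module.

**Height and grip:** I estimate the underside is 7 to 9 mm above the module. The grip opening is a steady 23.7 mm, and the wrist carries about 1.7 N, in line with the probe's weight, so there is no sign of touching the board. Total time was about 19 s.

**Jar and adapter:** Neither was touched, and both look the same in the scene picture. The network's pixels for them shifted 1 pixel or less there, and 3 to 4 pixels in the coarser top view, which I took as network noise.

**Disagreements:**
- The scene camera showed the foot and the module both shifted by about 1 pixel from the wrist-camera prediction. They shifted together, and it is within the 2 mm calibration.
- The foot's apparent width suggested it may hang 1 to 2 mm lower than planned. That still fits the 3 to 14 mm window.

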